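Select the marked gear of the tube roller mixer

TASK

Change gear on the tube roller mixer: push its black gear lever with the fingertips through the H-shaped gate, out of the middle slot, along the cross channel and fully home to the end of the corner slot that is marked by the upright pin (the other three corner slots have only flat buttons), and leave it there. Only push the lever, gently: do not grip it or force it, and leave the other things on the table where they are.

Things in the scene. Friction and masses are not known exactly. Their poses are not given: they have to be found in the camera images.
- mixer: Tube roller mixer fixed to the table: grey gearbox with the gear gate on top, lower roller bed along its right-hand (-y) side. Origin on the table under the gate's middle; x points to its far side, y to its left. It reaches x -85..+85 mm, y -187..+85 mm; gate plate top 102 mm above the table, rollers 75, their end cheeks 80, parked tube on the rollers under 90.
- gate_mid (a point): Middle of the gate, on the plate's top, axes as the mixer's. The gate is a double H: three fore-aft slots (left, middle, right, 24 mm apart) joined by one crosswise channel at their middle (x = 0, neutral). The 10 mm stem runs in slots and channel 15 mm wide between four steel tongues with round noses, and can change slots only through the channel.
- lever_pivot (a point): Point the lever tilts about, inside the gearbox, 20 mm above the table under the gate's middle; 158 mm from the handle's centre. The lever resists with 2 to 3 N at the handle, has no spring and stays where it is left; the slots end on cushioned stops. Over 30 N from the fingers (a pinch, or pushing hard against a tongue or stop) counts as forcing it.
- lever_knob (a point): Centre of the lever's black barrel handle, 50 mm tall, 32 mm across. Upright: 178 mm above the table, underside 153, top 203; about 166 in a corner. In the mixer's frame x is near 0 in the channel; at the slots' far / near ends about +41 / -41 mm (+40 / -40 in the left and right slots); y near 0 in the middle slot, about +45 / -45 in the left / right slots. To pass crosswise it must be within about 5 mm of x = 0.
- gimbal (a joint): Fore-aft tilt of the lever in rad: 0 upright (in the channel), positive tilted to the mixer's +x (far); stops at -0.265 and +0.265.
- gear_lever (a joint): Sideways tilt of the lever in rad: 0 in the middle slot, positive tilted to the mixer's +y (left), negative to its -y (right); stops at -0.29 and +0.29, which are the left and right slots.
- pin: The marker of the wanted slot: upright dark steel pin, 10 mm across and 24 mm tall with a 15 mm round foot, fixed on the gate plate just beyond the outer end of one of the four corner slots (far left, far right, near left or near right). Origin at the centre of its foot, at x = +45 or -45 mm and y = +24 or -24 mm in the mixer's frame, 102 mm above the table.
- button1: Flat dark steel button, 15 mm across and 3 mm tall, fixed at the end of one of the other three corner slots. Origin at the centre of its underside.
- button2: Flat dark steel button, 15 mm across and 3 mm tall, fixed at the end of one of the other three corner slots. Origin at the centre of its underside.
- button3: Flat dark steel button, 15 mm across and 3 mm tall, fixed at the end of one of the other three corner slots. Origin at the centre of its underside.
- dropper_1: Bystander: small white dropper bottle, 20 mm across, 64 mm tall, upright on the table before the roller bed. Origin at the centre of its underside.
- sample_tube_1: Bystander: capped sample tube, 72 mm long, 14 mm thick, lying on the table before the gearbox. Origin at the centre of its underside.
- tube_rack_1: Bystander: blue ridged tube rack, 98x100 mm, 58 mm tall, behind the gearbox. Origin at the centre of its underside.
- oximeter: Bystander: finger oximeter, small black and white clip, 33x60 mm, 30 mm tall, on the table before the gearbox. Origin at the centre of its underside.
- test_cassette_5: Bystander: white test cassette, 20x70 mm, 6 mm thick, lying on the table along the right side of the roller bed. Origin at the centre of its underside.

How it is judged:
At the end, for the whole second after the job is handed in: The lever is at rest in the corner slot marked by the pin: in the mixer's frame the handle's centre is more than 33 mm (of about 40) towards the pin's end in x and more than 35 mm (of about 45) to the pin's side in y (((x of pin in the frame of mixer above 0 m and y of pin in the frame of mixer above 0 m and x of lever_knob in the frame of mixer above 0.033 m and y of lever_knob in the frame of mixer above 0.035 m) or (x of pin in the frame of mixer above 0 m and y of pin in the frame of mixer below 0 m and x of lever_knob in the frame of mixer above 0.033 m and y of lever_knob in the frame of mixer below -0.035 m) or (x of pin in the frame of mixer below 0 m and y of pin in the frame of mixer above 0 m and x of lever_knob in the frame of mixer below -0.033 m and y of lever_knob in the frame of mixer above 0.035 m) or (x of pin in the frame of mixer below 0 m and y of pin in the frame of mixer below 0 m and x of lever_knob in the frame of mixer below -0.033 m and y of lever_knob in the frame of mixer below -0.035 m)) and velocity of joint gimbal between -0.05 and 0.05 rad/s and velocity of joint gear_lever between -0.05 and 0.05 rad/s); the robot touches nothing.
It fails at once if the lever was gripped or forced: over 30 N between fingers and lever (contact force between the fingers and gear_lever above 30 N).
It fails at once if a bystander was moved by over 15 mm (distance of any of dropper_1, sample_tube_1, tube_rack_1, oximeter, test_cassette_5 from where it was at the start of the episode above 0.015 m).
It also fails if it takes over 51 s, if anything falls off the work surface, if the arm or the gripper's body presses on something with over 40 N, if the wrist force passes 120 N, or if a joint passes its speed limit or range.

ROBOT

A 6-joint arm with a two-finger parallel gripper is mounted at the origin on a cart in front of the work surface, level with it; the furniture and walls round the work are solid. World frame = base frame: x ahead of the robot, y to its left, z up, the work surface at z = 0. Lengths are in m, angles in rad, forces in N, time in s.
With the tool pointing down it reaches from about 0.3 to 0.875 m from the base axis. Payload 6.4 kg.
Tool frame: the origin (TCP) lies midway between the tips of the shut fingers; the grasp point (between the pads) lies ctrl.grip_depth behind it (ctrl.grip_depth is the distance from the TCP to the grasp point, in m); x points along the fingers, y is the direction in which the jaws open and shut, and the axes are right-handed (so a half turn about x gives the same grasp; the last joint's range is limited). The gripper opens to 85 mm and grips with 20 to 120 N. Pads are 22 mm wide; open, the fingers measure 114 mm over their backs; the gripper's body (76 mm by 85 mm) begins 54 mm behind the grasp point. The pads swing forward as they close: fully open they stand 13 mm farther back than shut.
Start: joints at [-1.525, 0.181, 1.607, -0, 1.354, -0.206], TCP at [0.143, -0.557, 0.206] pointing down, gripper open.
Joint ranges: [-2.99, 2.99], [-0.89, 2.07], [0.3, 2.58], [-1.14, 4.28], [0, 2.63], [-3.12, 3.12]. Speed limits (rad/s): [2.57, 2.57, 3.01, 3.14, 3.14, 3.14].

INTERFACE

Orientations are given as a unit quaternion [w, x, y, z].
In Python, from bench import ctrl gives the robot as it stands.
- The arm moves only by the shell command python3 -m creep 'ROWS'. ROWS is text: rows parted by semicolons, each of 7 numbers parted by spaces: the opening, from 0 (shut) to 1 (fully open), then the shift along the tool's x, y, z in cm, then the turn, a rotation vector about the tool's x, y, z in rad. In form: claw x y z ax ay az; .... A call has 1 to 10 rows; each row shifts and turns the pose as measured when the row begins, along the tool's axes as they then stand; what a row does not reach is not made up. A row lasts 1/8 s, in which the tool goes at most 62.5 mm and 10.7 degrees, less where a joint would pass 70% of its speed; a pose out of reach is approached as far as the arm can. A call with a gripper value outside its range is refused whole. The fingers move at their own pace and stop on an object; the grip force is fixed at half the most. Time passes only in rows, so rows that do not move let the fingers close. It gives the time, the measured TCP pose, the force and the opening at its end, in the units of the state.
- ctrl.get_obs(): the state, without advancing time (a new reading comes with each control period).
- ctrl.camera(name): name is "scene" or "top"; returns (picture, depth): 480x640x3 uint8, blue, green, red; 480x640 float32, m along the optical axis (not along the pixel's ray), 0 where there is no reading.
- ctrl.calibration(name): a dict with "mtx" (3x3 intrinsics, pixels), "R" (3x3) and "t" (3): a world point X has camera coordinates R X + t. Camera axes: x right, y down, z forward; pixel columns grow to the right and rows downward; lengths in m; the calibration is good to about 2 mm. A picture is of the moment at which its call begins. calibration takes no time and is no camera call.
- ctrl.hand_in(): hands the job in, once; it reports no verdict.
Trained networks look in the newest picture that a camera, given by its name, has taken for a name from the list of things; names that differ only in an ending like _2 or _b are one class to them, and where a whole thing is asked for, a point or a joint stands for the part that bears it (a point fixed in the world has none). Each returns a list of dicts, best first, with "confidence" (0 to 1); they miss things now and then, are a little off and sometimes report something else, mostly with a low value. They report only what shows in the picture. A call takes as long as a camera call.
- ctrl.find_in(query, camera): "rect" ([left, top, right, bottom] in pixels, round what is visible of it).
The state is a dict: "time_s": time; "q": joint angles; "dq": joint speeds; "joint_efforts": joint torques, N m; "eef_pos": TCP position; "eef_rot": TCP orientation; "wrist_force": force on the tool from outside, world axes, zero at the start; "torque": the same for the moment, N m; "opening": opening from 0.0 (shut) to 1.0 (fully open).
Only numpy, scipy, OpenCV 4.12 (cv2) and the standard library are available. Lean on these libraries where they do the work, as an engineer would, in place of code of your own. Each camera call takes 0.05 s, during which the arm holds its last target.

## Working session

There is one attempt and no reset: what is moved stays moved. The work goes in short steps, Python scripts to look and compute and a shell command to move; the robot and the scene stay as the last step left them, time stands still between calls to the robot, and variables do not carry over. Pictures are saved under pics/ and viewed, and the job is handed in when it is done.

```bash
mkdir -p pics; ls; python3 - <<'E'
from bench import ctrl
import cv2,numpy as np
o=ctrl.get_obs();print({k:np.round(v,3).tolist() for k,v in o.items()})
for c in("scene","top"):
    p,d=ctrl.camera(c);cv2.imwrite(f"pics/{c}0.png",p);np.save(f"pics/{c}0.npy",d)
    k=ctrl.calibration(c);print(c,k)
    for q in("pin","lever_knob","mixer","button1"):
        print(q,[(np.round(r["rect"]).tolist(),round(r["confidence"],2)) for r in ctrl.find_in(q,c)][:4])
E
```

```text
pics
{'time_s': 0.0, 'q': [-1.525, 0.182, 1.608, 0.0, 1.354, -0.206], 'dq': [0.001, -0.001, -0.0, 0.001, -0.0, 0.0], 'joint_efforts': [0.0, -44.486, -35.134, -0.0, 0.009, 0.0], 'eef_pos': [0.143, -0.556, 0.206], 'eef_rot': [0.088, 0.702, 0.089, -0.701], 'wrist_force': [0.561, 0.176, -0.672], 'torque': [0.066, -0.022, -0.038], 'opening': 0.994}
scene {'mtx': array([[444.11485374,   0.        , 314.19046492],
       [  0.        , 444.11485374, 236.60568976],
       [  0.        ,   0.        ,   1.        ]]), 'R': array([[ 0.56570369, -0.82431655,  0.02194472],
       [-0.37795215, -0.28284588, -0.88156133],
       [ 0.73289257,  0.49040844, -0.47155917]]), 't': array([-0.52898081,  0.20709073,  0.71729897])}
pin []
lever_knob [([259.0, 193.0, 278.0, 220.0], 0.71)]
mixer [([218.0, 192.0, 360.0, 323.0], 0.68)]
button1 [([281.0, 217.0, 289.0, 222.0], 0.59)]
top {'mtx': array([[491.14358432,   0.        , 320.58687985],
       [  0.        , 491.14358432, 245.71339391],
       [  0.        ,   0.        ,   1.        ]]), 'R': array([[ 0.0036857 , -0.99995237, -0.00903714],
       [-0.99720086, -0.00300037, -0.07470903],
       [ 0.07467836,  0.0092872 , -0.99716442]]), 't': array([-0.29200815,  0.51120807,  0.96243236])}
pin [([260.0, 240.0, 269.0, 248.0], 0.55), ([270.0, 267.0, 292.0, 289.0], 0.31)]
lever_knob [([269.0, 269.0, 292.0, 285.0], 0.79), ([261.0, 239.0, 272.0, 248.0], 0.53), ([231.0, 200.0, 389.0, 318.0], 0.41)]
mixer [([231.0, 201.0, 389.0, 321.0], 0.76)]
button1 [([297.0, 284.0, 303.0, 292.0], 0.61), ([268.0, 269.0, 291.0, 286.0], 0.5)]
```

```bash
python3 - <<'E'
import cv2
a=cv2.imread("pics/top0.png");cv2.imwrite("pics/a.png",cv2.resize(a[180:340,200:410],None,fx=3.7,fy=3.7,interpolation=2))
b=cv2.imread("pics/scene0.png");cv2.imwrite("pics/b.png",cv2.resize(b[170:340,200:400],None,fx=3.5,fy=3.5,interpolation=2))
E
```

```text
(no output)
```

View pics/a.png

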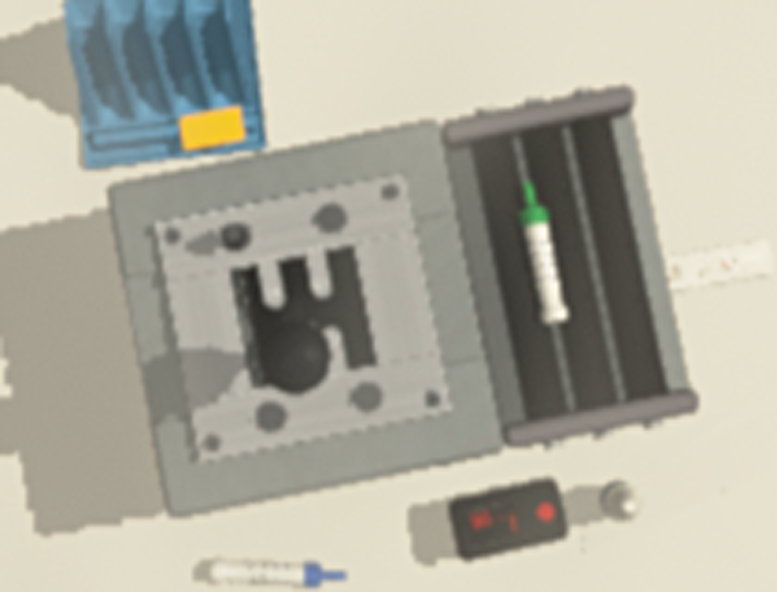

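View pics/b.png

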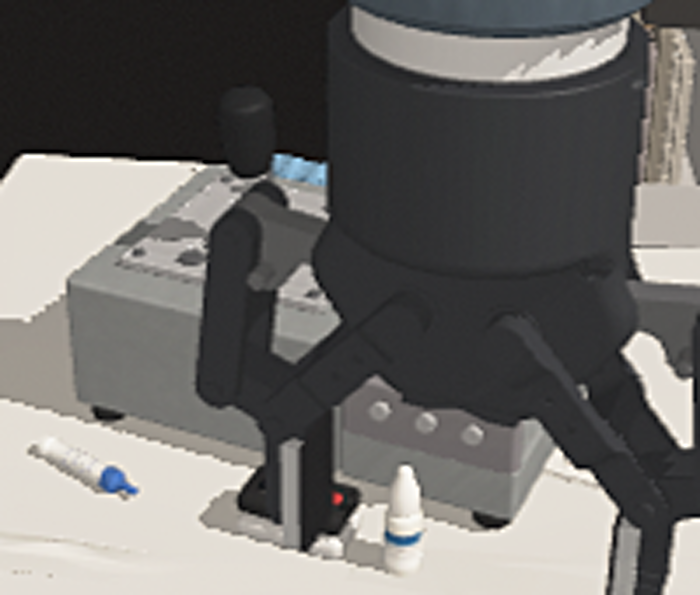

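View pics/top0.png

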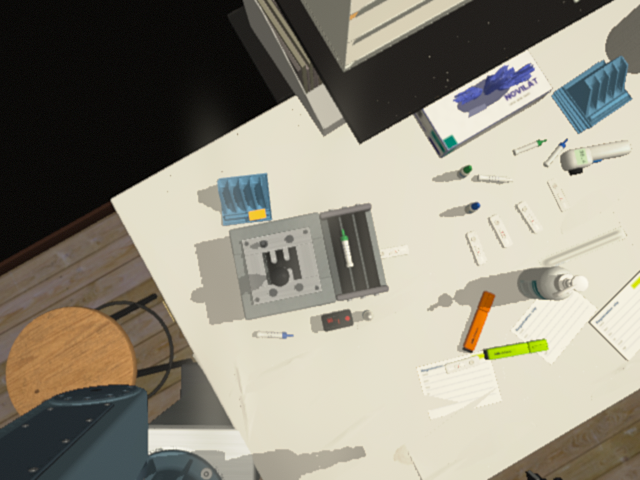

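View pics/scene0.png

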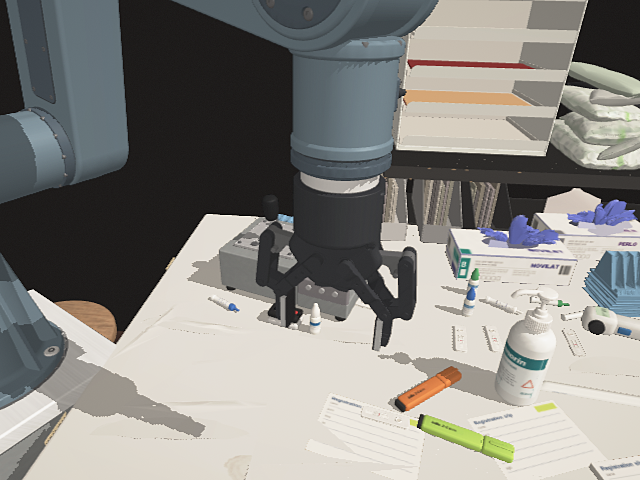

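The top view shows the upright pin with its shadow at about (263,244), at the far left corner of the gate. Flat buttons sit at (289,239), (273,292) and (299,287). The lever's handle is at about (280,277), in the middle slot near end. Next I'll fit the mixer pose.

```bash
cat > h.py <<'E'
from bench import ctrl
import numpy as np
def ray(c,u,v,z):
    k=ctrl.calibration(c);K,R,t=k["mtx"],k["R"],np.array(k["t"])
    d=R.T@np.linalg.solve(K,[u,v,1.]);o=-R.T@t
    return o+d*(z-o[2])/d[2]
def proj(c,X):
    k=ctrl.calibration(c);p=k["mtx"]@(k["R"]@np.array(X)+np.array(k["t"]));return p[:2]/p[2]
E
python3 - <<'E'
from h import *
d=np.load("pics/top0.npy")
f=lambda x,y:(x/3.7+200-.36,y/3.7+180-.36)
px=dict(fr=f(330,218),nl=f(270,415),nr=f(367,397))
P={k:ray("top",*v,.105) for k,v in px.items()}
M=dict(fr=(.045,-.024),nl=(-.045,.024),nr=(-.045,-.024))
A=np.array([P[k][:2] for k in P]);B=np.array([M[k] for k in P])
a0=A-A.mean(0);b0=B-B.mean(0)
th=np.arctan2((b0[:,0]*a0[:,1]-b0[:,1]*a0[:,0]).sum(),(b0*a0).sum())
R=np.array([[np.cos(th),-np.sin(th)],[np.sin(th),np.cos(th)]])
o=A.mean(0)-R@B.mean(0)
print("yaw",th,"o",o,"res mm",(A-(B@R.T+o))*1e3)
# corners of plate screws check
for n,(x,y) in dict(pin=(235,237),knob=(300,352)).items():
    for z in ((.126,.102) if n=="pin" else (.19,.178,.2)):
        p=ray("top",*f(x,y),z)[:2];print(n,z,p,R.T@(p-o))
print("pred pin foot px",proj("top",[*(R@[.045,.024]+o),.102]),"pin top",proj("top",[*(R@[.045,.024]+o),.126]))
k=ctrl.calibration("top")
# depth based knob top
Kk=k["mtx"]
pts=[]
for v in range(180,340):
  for u in range(200,410):
    z=d[v,u]
    if z>0:
      X=k["R"].T@(np.linalg.solve(Kk,[u,v,1.])*z-k["t"]);pts.append((*X,u,v))
pts=np.array(pts)
g=pts[(abs(pts[:,2]-.102)<.004)];print("plate n",len(g),g[:,2].mean())
kb=pts[pts[:,2]>.14];print("knob",len(kb),kb[:,:3].mean(0),kb[:,:3].min(0),kb[:,:3].max(0))
tp=kb[kb[:,2]>kb[:,2].max()-.012];print("top",tp[:,:3].mean(0),R.T@(tp[:,:2].mean(0)-o))
E
```

```text
yaw 0.20461789179350234 o [ 0.47014896 -0.21912984] res mm [[-0.54488492  0.2537956 ]
 [ 0.68053329  0.03542009]
 [-0.13564837 -0.28921569]]
pin 0.126 [ 0.50737166 -0.18920803] [0.04252609 0.02173421]
pin 0.102 [ 0.50925992 -0.18616568] [0.04499315 0.0243294 ]
knob 0.19 [ 0.45134938 -0.22676597] [-0.01995899 -0.00365689]
knob 0.178 [ 0.45153371 -0.22568359] [-0.01955859 -0.00263454]
knob 0.2 [ 0.45119578 -0.22766795] [-0.02029267 -0.00450884]
pred pin foot px [263.3296476  243.65438092] pin top [261.63818943 242.58931234]
plate n 3581 0.10156503363135673
knob 298 [ 0.44901484 -0.22520559  0.1968747 ] [ 0.43459881 -0.23899123  0.16329978] [ 0.46460493 -0.20929455  0.20491319]
top [ 0.44836234 -0.22437991  0.1985132 ] [-0.0223989  -0.00071366]
```

```bash
cat >> h.py <<'E'
from scipy.spatial.transform import Rotation as Ro
th=.2046;RM=np.array([[np.cos(th),-np.sin(th)],[np.sin(th),np.cos(th)]]);O=np.array([.4701,-.2191])
def tool():
    o=ctrl.get_obs();w,x,y,z=o["eef_rot"];return np.array(o["eef_pos"]),Ro.from_quat([x,y,z,w]).as_matrix(),o
def go(mx,my,z):
    "shift in tool axes (cm) to mixer-frame point"
    p,R,o=tool();t=np.array([*(RM@[mx,my]+O),z]);return np.round(R.T@(t-p)*100,1)
def st():
    p,R,o=tool();m=RM.T@(p[:2]-O)
    print("t",o["time_s"],"mixer xy mm",np.round(m*1e3,1),"z",round(p[2]*1e3,1),"F",np.round(o["wrist_force"],1),"Fm",np.round(RM.T@o["wrist_force"][:2],1),"open",round(o["opening"],2))
    for n,i in zip("xyz",range(3)):
        print(n,np.round([*(RM.T@R[:2,i]),R[2,i]],2),end=" ")
    print()
E
python3 -c "
from h import *
print(ctrl.grip_depth);st();print(tool()[2]['q'])
print(go(-.06,0,.23))
print('initial tool y world',tool()[1][:,1])"
```

```text
0.0187
t 0.5 mixer xy mm [-388.6 -264.3] z 206.4 F [0.1 1.1 0.2] Fm [0.3 1. ] open 1.0
x [ 0.  0. -1.] y [ 0.05 -1.   -0.  ] z [-1.   -0.05 -0.  ] 
[-1.52531636e+00  1.80854248e-01  1.60704634e+00  3.78974856e-05
  1.35378318e+00 -2.06279954e-01]
[ -2.4 -24.9 -34.1]
initial tool y world [ 2.49100884e-01 -9.68477539e-01 -8.16014892e-05]
```

```bash
python3 -m creep '0 0 -3 -3.5 0.05 0 0; 0 0 -3 -3.5 0 0 0; 0 0 -3 -3.5 0 0 0; 0 0 -3 -3.5 0 0 0; 0 0 -3 -3.5 0 0 0; 0 0 -3 -3.5 0 0 0; 0 0 -3 -3.5 0 0 0; 0 0 -2 -3 0 0 0; 0 0 0 0 0 0 0'; python3 -c "
from h import *
st();print(go(-.085,0,.162))"
```

```text
time_s: 1.62
eef_pos: [0.3714, -0.2681, 0.2074]
eef_rot: [0.071, 0.704, 0.068, -0.703]
wrist_force: [-0.0, 0.4, -1.1]
opening: 0.002
t 1.625 mixer xy mm [-106.6  -27.9] z 207.4 F [-0.   0.4 -1.1] Fm [0.1 0.3] open 0.0
x [ 0. -0. -1.] y [-0.01 -1.    0.  ] z [-1.    0.01 -0.  ] 
[ 4.5 -2.8 -2.1]
```

```bash
python3 -m creep '0 2.3 -2.8 0 0 0 0; 0 2.2 0 -1 0 0 0; 0 0 0 -1 0 0 0; 0 0 0 0 0 0 0'; python3 - <<'E'
from h import *
import cv2
st();print(go(-.05,0,.162))
p,d=ctrl.camera("top");cv2.imwrite("pics/c.png",cv2.resize(p[180:340,200:410],None,fx=3.7,fy=3.7,interpolation=2))
p,d=ctrl.camera("scene");cv2.imwrite("pics/d.png",cv2.resize(p[130:330,180:380],None,fx=3,fy=3,interpolation=2))
E
```

```text
time_s: 2.12
eef_pos: [0.3857, -0.2389, 0.1631]
eef_rot: [0.072, 0.705, 0.067, -0.703]
wrist_force: [-0.2, -0.1, 0.3]
opening: -0.0
t 2.125 mixer xy mm [-86.6  -2.2] z 163.1 F [-0.2 -0.1  0.3] Fm [-0.2 -0.1] open -0.0
x [ 0.   -0.01 -1.  ] y [-0.01 -1.    0.01] z [-1.    0.01 -0.  ] 
[ 0.1 -0.3 -3.7]
```

View pics/c.png

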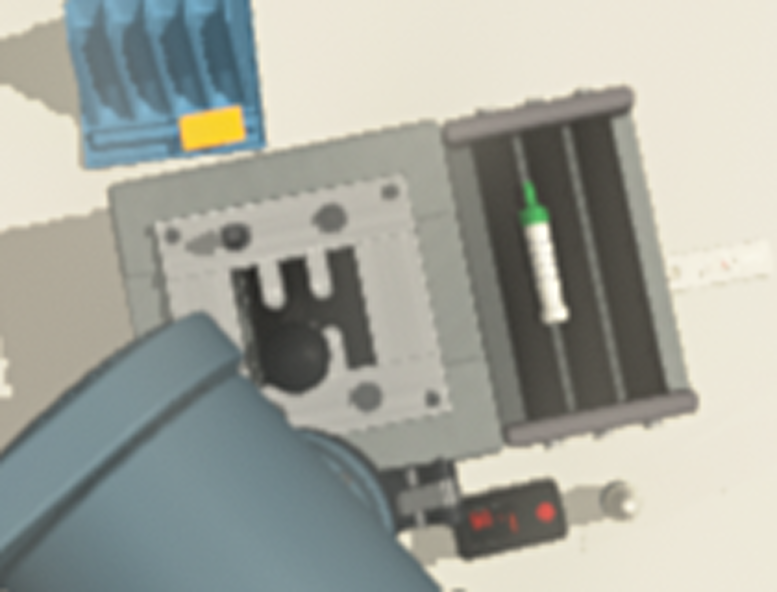

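View pics/d.png

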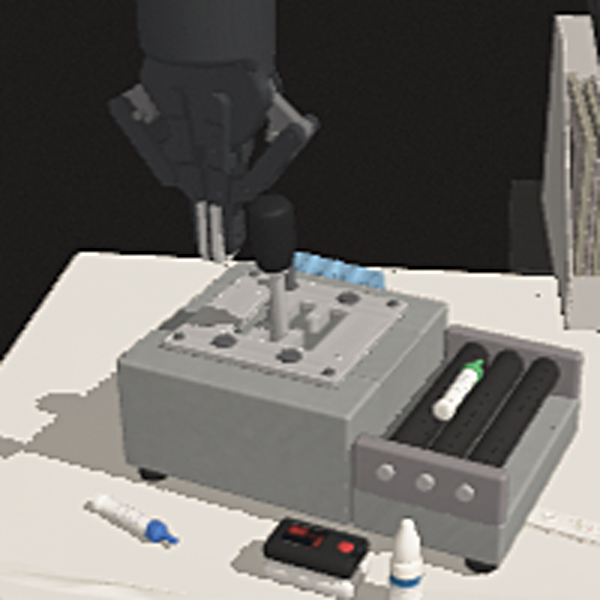

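```bash
python3 - <<'E'
from h import *
p,R,o=tool();print(proj("scene",p),(proj("scene",p)-[180,130])*3, proj("scene",[.4487,-.2244,.1985]),proj("top",p))
E
```

```text
[253.2826595  228.51056273] [219.84797849 295.5316882 ] [268.95277369 197.58890371] [288.97268124 314.33541457]
```

```bash
python3 - <<'E'
from h import *
import cv2
p,d=ctrl.camera("scene");cv2.imwrite("pics/e.png",cv2.resize(p[140:250,210:330],None,fx=5,fy=5,interpolation=2))
k=ctrl.calibration("scene")
for v in range(196,232,3):
    print(v,[(round(float(d[v,u]),3),) for u in (246,250,254,258)], [np.round((RM.T@((k["R"].T@(np.linalg.solve(k["mtx"],[u,v,1.])*d[v,u]-k["t"]))[:2]-O)).tolist()+[(k["R"].T@(np.linalg.solve(k["mtx"],[u,v,1.])*d[v,u]-k["t"]))[2]],3).tolist() for u in (250,257)])
E
```

```text
196 [(0.766,), (0.761,), (0.76,), (0.762,)] [[-0.1, -0.006, 0.232], [-0.093, -0.016, 0.232]]
199 [(0.771,), (0.766,), (0.769,), (0.769,)] [[-0.098, -0.005, 0.226], [-0.093, -0.016, 0.226]]
202 [(0.775,), (0.77,), (0.773,), (0.773,)] [[-0.097, -0.004, 0.22], [-0.093, -0.016, 0.22]]
205 [(0.78,), (0.774,), (0.775,), (0.776,)] [[-0.096, -0.003, 0.214], [-0.091, -0.014, 0.213]]
208 [(0.784,), (0.777,), (0.775,), (0.774,)] [[-0.096, -0.003, 0.208], [-0.093, -0.015, 0.209]]
211 [(0.789,), (0.78,), (0.778,), (0.777,)] [[-0.096, -0.003, 0.202], [-0.094, -0.015, 0.203]]
214 [(1.494,), (0.781,), (0.781,), (0.793,)] [[-0.097, -0.003, 0.197], [-0.093, -0.015, 0.197]]
217 [(1.217,), (1.217,), (0.785,), (1.216,)] [[0.241, 0.202, 0.002], [0.249, 0.185, 0.002]]
220 [(1.198,), (1.197,), (1.196,), (0.985,)] [[0.222, 0.191, 0.003], [0.064, 0.078, 0.097]]
223 [(1.182,), (1.182,), (0.972,), (0.972,)] [[0.206, 0.182, 0.003], [0.049, 0.069, 0.098]]
226 [(1.17,), (0.963,), (0.964,), (0.943,)] [[0.034, 0.078, 0.095], [0.026, 0.056, 0.104]]
229 [(0.949,), (0.945,), (0.932,), (0.935,)] [[0.017, 0.068, 0.098], [0.014, 0.049, 0.104]]
```

View pics/e.png

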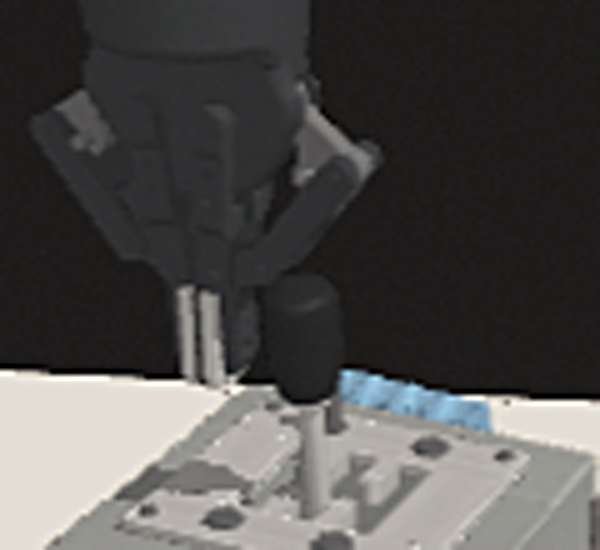

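```bash
python3 - <<'E'
from h import *
d0=np.load("pics/scene0.npy");k=ctrl.calibration("scene")
def cloud(d):
    v,u=np.mgrid[0:480,0:640];P=np.linalg.inv(k["mtx"])@np.stack([u.ravel(),v.ravel(),np.ones(u.size)])*d.ravel()
    X=(k["R"].T@(P-np.array(k["t"])[:,None])).T;return X[d.ravel()>0]
X=cloud(d0);c=np.array([.143,-.556])
m=(np.linalg.norm(X[:,:2]-c,axis=1)<.09)&(X[:,2]>.03)&(X[:,2]<.5);Y=X[m]
print("start lowest z near tool",np.sort(Y[:,2])[:8],"tcp .206 ; n",len(Y)); 
i=np.argsort(Y[:,2])[:8];print(np.round(Y[i],3))
p,d=ctrl.camera("scene");X=cloud(d)
t,R,o=tool();m=(np.linalg.norm(X[:,:2]-t[:2],axis=1)<.035)&(X[:,2]>.12);Y=X[m];i=np.argsort(Y[:,2])[:10];print(np.round((Y[i]-t)*1e3,0));print(t)
E
```

```text
start lowest z near tool [0.24491982 0.2453282  0.24539709 0.24548979 0.24550647 0.24574343
 0.24593585 0.24628526] tcp .206 ; n 27543
[[ 0.134 -0.515  0.245]
 [ 0.136 -0.515  0.245]
 [ 0.129 -0.516  0.245]
 [ 0.131 -0.516  0.245]
 [ 0.126 -0.517  0.246]
 [ 0.138 -0.514  0.246]
 [ 0.131 -0.516  0.246]
 [ 0.141 -0.513  0.246]]
[[ 1. -7. 27.]
 [-6. -6. 27.]
 [ 8. -6. 28.]
 [-9.  3. 28.]
 [-8.  1. 28.]
 [-6. -9. 28.]
 [12. -5. 28.]
 [-8. -1. 29.]
 [ 3. -8. 29.]
 [ 1. -7. 29.]]
[ 0.38527865 -0.23874542  0.16293086]
```

The scene view and depth put the shut fingertips about 27 mm above the reported TCP. The same offset showed at the start, while the plate and table heights check out. So I'll run the reported z about 27 mm lower than intended.

```bash
python3 -m creep '0 1.4 -0.2 0 0 0 0; 0 1.4 0 0 0 0 0; 0 0 0 -1.5 0 0 0; 0 0 0 -1 0 0 0; 0 0 0 0 0 0 0'; python3 -c "
from h import *
st()"
```

```text
time_s: 2.95
eef_pos: [0.4112, -0.232, 0.1331]
eef_rot: [0.072, 0.705, 0.066, -0.703]
wrist_force: [-0.9, 0.7, 0.1]
opening: -0.005
t 2.95 mixer xy mm [-60.3  -0.7] z 133.1 F [-0.9  0.7  0.1] Fm [-0.7  0.9] open -0.0
x [ 0.   -0.01 -1.  ] y [-0.01 -1.    0.01] z [-1.    0.01 -0.  ]
```

```bash
python3 -m creep '0 0 0 -0.6 0 0 0; 0 0 0 -0.5 0 0 0; 0 0 0 -0.5 0 0 0; 0 0 0 -0.4 0 0 0; 0 0 0 -0.4 0 0 0; 0 0 0 0 0 0 0'; python3 - <<'E'
from h import *
import cv2
st()
p,d=ctrl.camera("top");cv2.imwrite("pics/f.png",cv2.resize(p[180:340,200:410],None,fx=3.7,fy=3.7,interpolation=2))
p,d=ctrl.camera("scene");cv2.imwrite("pics/g.png",cv2.resize(p[140:250,210:330],None,fx=5,fy=5,interpolation=2))
E
```

```text
time_s: 3.7
eef_pos: [0.4359, -0.2274, 0.1339]
eef_rot: [0.072, 0.704, 0.066, -0.703]
wrist_force: [-2.1, 0.5, 0.6]
opening: 0.003
t 3.7 mixer xy mm [-35.1  -1.2] z 133.9 F [-2.1  0.5  0.6] Fm [-2.   0.9] open 0.0
x [ 0.   -0.01 -1.  ] y [-0.01 -1.    0.01] z [-1.    0.01 -0.  ]
```

View pics/f.png

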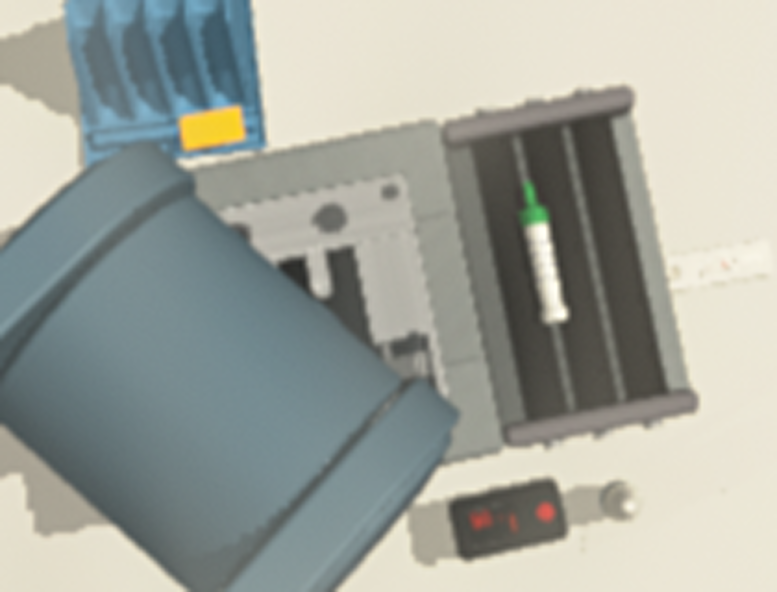

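View pics/g.png

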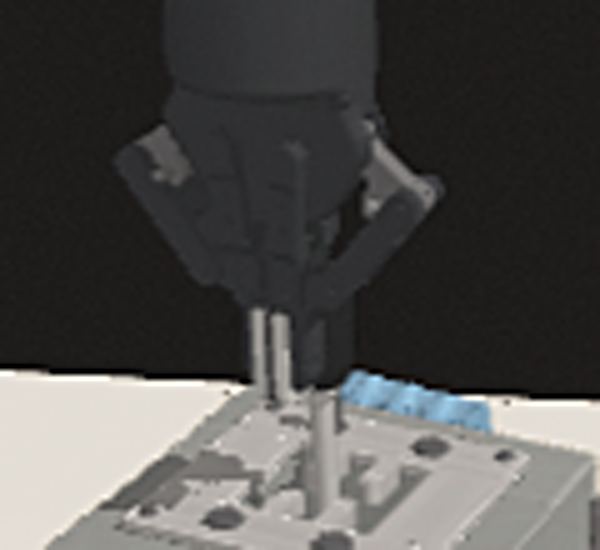

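```bash
python3 -m creep '0 0 0 -0.4 0 0 0; 0 0 0 -0.4 0 0 0; 0 0 0 0 0 0 0';python3 -c "
from h import *
st()"; python3 -m creep '0 0 0 2 0 0 0; 0 0 0 4 0 0 0; 0 -5 0 4 0 0 0; 0 -3 0 0 0 0 0; 0 0 0 0 0 0 0'; python3 - <<'E'
from h import *
import cv2
st()
p,d=ctrl.camera("top");cv2.imwrite("pics/i.png",cv2.resize(p[180:340,200:410],None,fx=3.7,fy=3.7,interpolation=2));np.save("pics/i.npy",d)
p,d=ctrl.camera("scene");cv2.imwrite("pics/j.png",cv2.resize(p[140:250,210:330],None,fx=5,fy=5,interpolation=2));np.save("pics/j.npy",d)
E
```

```text
time_s: 4.18
eef_pos: [0.4439, -0.2258, 0.1339]
eef_rot: [0.072, 0.704, 0.066, -0.703]
wrist_force: [-0.6, -0.1, 1.4]
opening: -0.002
t 4.175 mixer xy mm [-27.   -1.3] z 133.9 F [-0.6 -0.1  1.4] Fm [-0.6  0. ] open -0.0
x [ 0.   -0.01 -1.  ] y [-0.01 -1.    0.01] z [-1.    0.01 -0.  ] 
time_s: 4.8
eef_pos: [0.3405, -0.2443, 0.2126]
eef_rot: [0.072, 0.704, 0.066, -0.703]
wrist_force: [0.9, 0.0, -0.5]
opening: 0.003
t 4.8 mixer xy mm [-132.     1.7] z 212.6 F [ 0.9  0.  -0.5] Fm [ 0.8 -0.2] open 0.0
x [ 0.   -0.01 -1.  ] y [-0.01 -1.    0.01] z [-1.    0.01 -0.  ]
```

View pics/i.png

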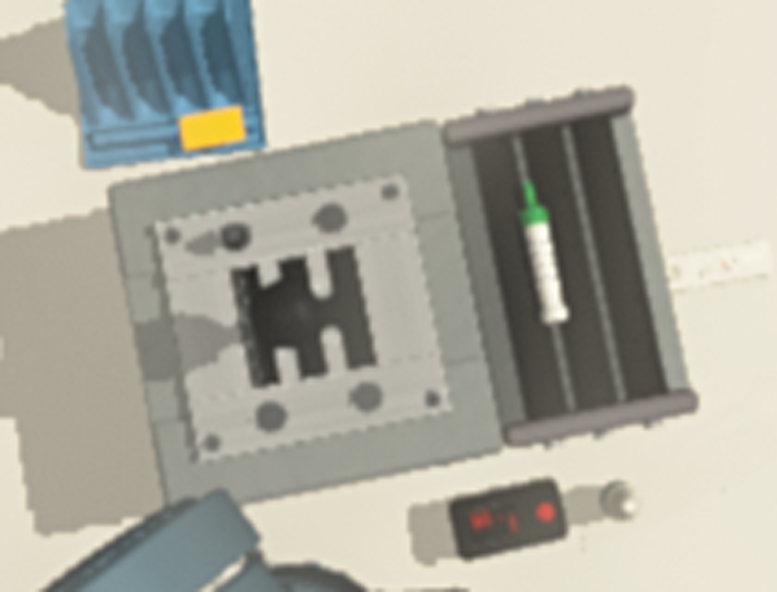

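View pics/j.png

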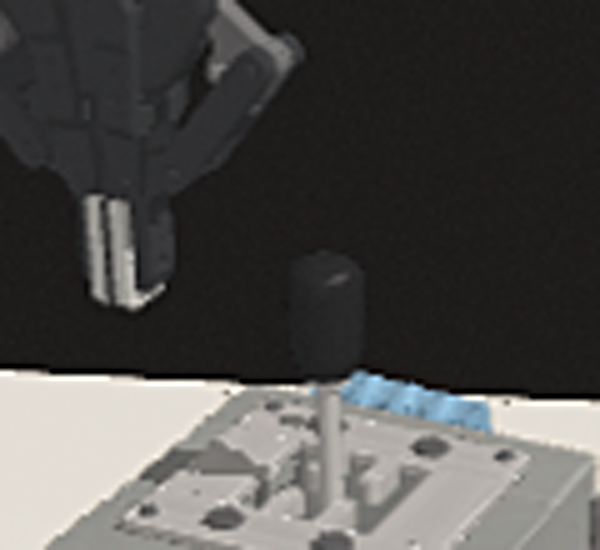

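```bash
cat >> h.py <<'E'
def knob(f,c="top",zmin=.14,box=.075,zmax=.21):
    d=np.load(f);k=ctrl.calibration(c);v,u=np.mgrid[0:480,0:640]
    P=np.linalg.inv(k["mtx"])@np.stack([u.ravel(),v.ravel(),np.ones(u.size)])*d.ravel()
    X=(k["R"].T@(P-np.array(k["t"])[:,None])).T
    m=(X[:,:2]-O)@RM;s=(d.ravel()>0)&(abs(m)<box).all(1)&(X[:,2]>zmin)&(X[:,2]<zmax)
    m=m[s];z=X[s,2];t=z>z.max()-.012
    print(f,len(z),"top mm",np.round(m[t].mean(0)*1e3,1),"range top",np.round(m[t].min(0)*1e3,1),np.round(m[t].max(0)*1e3,1),"z",round(z[t].mean()*1e3,1))
E
python3 -c "
from h import *
knob('pics/top0.npy');knob('pics/i.npy');knob('pics/j.npy','scene')"
```

```text
pics/top0.npy 298 top mm [-22.4  -0.8] range top [-36.4 -15.2] [-7.6 14.2] z 198.5
pics/i.npy 292 top mm [-2.1 -1.1] range top [-16.3 -15.2] [13.5 14. ] z 199.7
pics/j.npy 403 top mm [-7.4 -5.9] range top [-16.3 -18.1] [ 7.3 10. ] z 200.2
```

```bash
python3 -c "
from h import *
print(np.round(tool()[2]['q'],2));print(go(-.1,-.085,.2))"
```

```text
[-0.9  -0.2   1.97 -0.    1.36  0.47]
[ 1.   8.8 -3.3]
```

```bash
python3 -m creep '0 0 4.4 0 0 0 0; 0 0 4.4 0 0 0 0; 0 0 0 0 0.175 0 0; 0 0 0 0 0.175 0 0;0 0 0 0 0.175 0 0; 0 0 0 0 0.175 0 0; 0 0 0 0 0.175 0 0; 0 0 0 0 0.175 0 0;0 0 0 0 0.175 0 0; 0 0 0 0 0.175 0 0';  python3 -m creep '0 0 0 0 0.175 0 0; 0 0 0 0 0 0 0'; python3 -c "
from h import *
st();print(go(0,-.07,.2),go(0,-.05,.135))"
```

```text
time_s: 6.15
eef_pos: [0.3523, -0.3212, 0.1889]
eef_rot: [0.415, -0.565, 0.408, 0.585]
wrist_force: [-0.4, -0.0, 0.0]
opening: 0.002
time_s: 6.4
eef_pos: [0.3513, -0.3189, 0.1849]
eef_rot: [0.464, -0.523, 0.458, 0.549]
wrist_force: [0.7, -0.5, 0.4]
opening: -0.002
t 6.4 mixer xy mm [-136.6  -73.6] z 184.9 F [ 0.7 -0.5  0.4] Fm [ 0.6 -0.6] open -0.0
x [-0.01  0.03 -1.  ] y [-1.    0.05  0.02] z [0.05 1.   0.03] 
[ -1.7 -13.6   1.2] [  4.9 -13.6   2.9]
```

```bash
python3 -m creep '0 0 -3.4 0 -0.05 0.03 0; 0 0 -3.4 0 0 0 0; 0 0 -3.4 0 0 0 0; 0 0 -3.4 0 0 0 0; 0 1 0 0 0 0 0; 0 0 0 0 0 0 0';python3 -c "
from h import *
st();print(go(0,-.05,.135))"
```

```text
time_s: 7.15
eef_pos: [0.485, -0.2886, 0.1643]
eef_rot: [0.437, -0.545, 0.443, 0.562]
wrist_force: [-0.3, 0.1, -0.5]
opening: 0.0
t 7.15 mixer xy mm [  0.5 -71.1] z 164.3 F [-0.3  0.1 -0.5] Fm [-0.2  0.2] open 0.0
x [-0.02  0.01 -1.  ] y [-1.   -0.02  0.02] z [-0.02  1.    0.01] 
[ 3.  -0.1  2.1]
```

```bash
python3 -m creep '0 2.9 0 0 0.02 0.01 0; 0 0 0 2 0 0 0; 0 0 0 1.5 0 0 0; 0 0 0 0.5 0 0 0; 0 0 0 0.5 0 0 0; 0 0 0 0.5 0 0 0';python3 -c "
from h import *
st()"
```

```text
time_s: 7.9
eef_pos: [0.4719, -0.2388, 0.1378]
eef_rot: [0.439, -0.545, 0.451, 0.553]
wrist_force: [0.4, -2.9, -1.9]
opening: 0.001
t 7.9 mixer xy mm [ -2.2 -19.7] z 137.8 F [ 0.4 -2.9 -1.9] Fm [-0.2 -2.9] open 0.0
x [-0.02 -0.   -1.  ] y [-1.   -0.    0.02] z [-0.  1. -0.]
```

Contact at 2.9 N sideways, as expected. Continuing.

```bash
python3 -m creep '0 0 0 0.5 0 0 0; 0 0 0 0.5 0 0 0; 0 0 0 0.4 0 0 0';python3 -c "
from h import *
st()";python3 -m creep '0 0 0 0.4 0 0 0; 0 0 0 0.4 0 0 0; 0 0 0 0.4 0 0 0';python3 -c "
from h import *
st()"
```

```text
time_s: 8.28
eef_pos: [0.4691, -0.2253, 0.1381]
eef_rot: [0.439, -0.546, 0.451, 0.553]
wrist_force: [-0.5, -2.8, -2.2]
opening: 0.001
t 8.275 mixer xy mm [-2.3 -5.8] z 138.1 F [-0.5 -2.8 -2.2] Fm [-1.  -2.7] open 0.0
x [-0.02 -0.   -1.  ] y [-1.   -0.    0.02] z [-0.  1. -0.] 
time_s: 8.65
eef_pos: [0.4665, -0.2129, 0.1381]
eef_rot: [0.439, -0.546, 0.451, 0.553]
wrist_force: [1.0, -1.3, -1.6]
opening: 0.004
t 8.65 mixer xy mm [-2.2  6.8] z 138.1 F [ 1.  -1.3 -1.6] Fm [ 0.7 -1.5] open 0.0
x [-0.02 -0.   -1.  ] y [-1.   -0.    0.02] z [-0.  1. -0.]
```

```bash
python3 -m creep '0 0 0 0.3 0 0 0; 0 0 0 0.3 0 0 0';python3 -c "
from h import *
st()";python3 -m creep '0 0 0 0.2 0 0 0';python3 - <<'E'
from h import *
import cv2
st()
p,d=ctrl.camera("scene");cv2.imwrite("pics/k.png",cv2.resize(p[140:250,210:330],None,fx=5,fy=5,interpolation=2))
E
```

```text
time_s: 8.9
eef_pos: [0.4653, -0.2065, 0.1381]
eef_rot: [0.439, -0.546, 0.451, 0.553]
wrist_force: [0.1, -1.5, -0.8]
opening: -0.001
t 8.9 mixer xy mm [-2.2 13.3] z 138.1 F [ 0.1 -1.5 -0.8] Fm [-0.2 -1.5] open -0.0
x [-0.02 -0.   -1.  ] y [-1.   -0.    0.02] z [-0.  1. -0.] 
time_s: 9.02
eef_pos: [0.4648, -0.2044, 0.1382]
eef_rot: [0.439, -0.546, 0.451, 0.553]
wrist_force: [0.2, -3.1, -0.7]
opening: -0.002
t 9.025 mixer xy mm [-2.2 15.5] z 138.2 F [ 0.2 -3.1 -0.7] Fm [-0.4 -3.1] open -0.0
x [-0.02 -0.   -1.  ] y [-1.   -0.    0.02] z [-0.  1. -0.]
```

View pics/k.png

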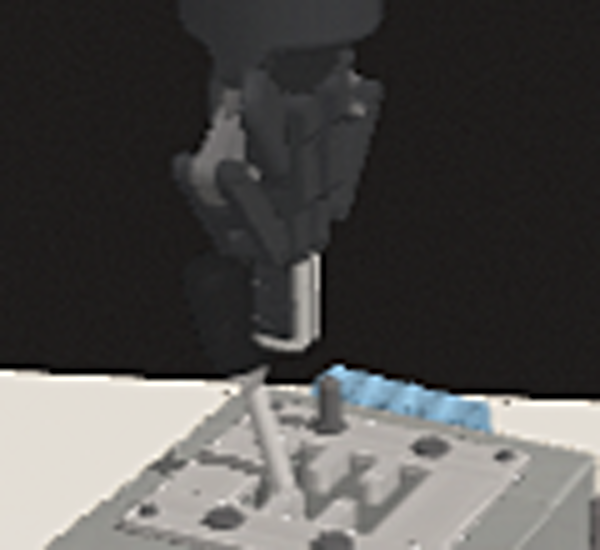

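```bash
python3 -m creep '0 0 0 0.2 0 0 0; 0 0 0 0 0 0 0';python3 -c "
from h import *
st()"
```

```text
time_s: 9.32
eef_pos: [0.4645, -0.2023, 0.1383]
eef_rot: [0.439, -0.546, 0.451, 0.553]
wrist_force: [-0.1, -3.1, -1.6]
opening: -0.005
t 9.325 mixer xy mm [-2.1 17.6] z 138.3 F [-0.1 -3.1 -1.6] Fm [-0.7 -3. ] open -0.01
x [-0.02 -0.   -1.  ] y [-1.   -0.    0.02] z [-0.  1. -0.]
```

```bash
python3 -m creep '0 0 0 0.2 0 0 0; 0 0 0 0 0 0 0';python3 -c "
from h import *
st()";python3 -m creep '0 0 0 -2 0 0 0; 0 0 0 -4 0 0 0; 0 -2 0 -4 0 0 0;0 -3 4 -1 0 0 0; 0 0 5 0 0 0 0; 0 0 5 0 0 0 0;0 0 2 0 0 0 0; 0 0 0 0 0 0 0'; python3 - <<'E'
from h import *
import cv2
st()
p,d=ctrl.camera("top");cv2.imwrite("pics/l.png",cv2.resize(p[180:340,200:410],None,fx=3.7,fy=3.7,interpolation=2));np.save("pics/l.npy",d)
knob("pics/l.npy")
E
```

```text
time_s: 9.57
eef_pos: [0.4642, -0.2009, 0.1384]
eef_rot: [0.439, -0.546, 0.452, 0.552]
wrist_force: [1.0, -4.0, -1.2]
opening: 0.001
t 9.575 mixer xy mm [-2.1 19. ] z 138.4 F [ 1.  -4.  -1.2] Fm [ 0.2 -4.1] open 0.0
x [-0.02 -0.01 -1.  ] y [-1.   -0.    0.02] z [-0.    1.   -0.01] 
time_s: 10.58
eef_pos: [0.3276, -0.3498, 0.1919]
eef_rot: [0.441, -0.544, 0.45, 0.554]
wrist_force: [0.8, -0.2, -0.3]
opening: 0.002
t 10.575 mixer xy mm [-166.1  -99. ] z 191.9 F [ 0.8 -0.2 -0.3] Fm [ 0.8 -0.3] open 0.0
x [-0.02  0.   -1.  ] y [-1.   -0.    0.02] z [-0.  1.  0.] 
pics/l.npy 376 top mm [-1.8 48.2] range top [-16.3  33.8] [12.6 63.1] z 192.6
```

View pics/l.png

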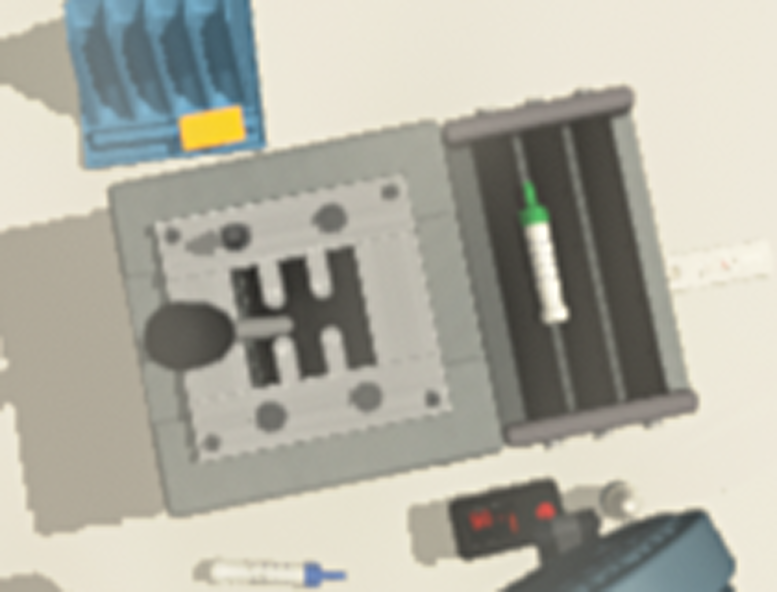

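```bash
python3 -m creep '0 0 0 0 -0.175 0 0; 0 0 0 0 -0.175 0 0; 0 0 0 0 -0.175 0 0; 0 0 0 0 -0.175 0 0; 0 0 0 0 -0.175 0 0; 0 0 0 0 -0.175 0 0; 0 0 0 0 -0.175 0 0; 0 0 0 0 -0.175 0 0; 0 0 0 0 -0.17 0 0; 0 0 0 0 0 0 0'; python3 -c "
from h import *
st();print(go(-.09,.045,.2));print(tool()[2]['q'])"
```

```text
time_s: 11.88
eef_pos: [0.3393, -0.3483, 0.1909]
eef_rot: [-0.092, -0.695, -0.098, 0.706]
wrist_force: [-0.0, 0.4, -0.8]
opening: 0.005
t 11.875 mixer xy mm [-154.3  -99.9] z 190.9 F [-0.   0.4 -0.8] Fm [0.  0.4] open 0.01
x [-0.01  0.01 -1.  ] y [ 0.06 -1.   -0.01] z [-1.   -0.06  0.01] 
[ -0.9 -14.1  -7.3]
[-1.03577459  0.00695586  1.82843242 -0.01052476  1.31990871  0.26869048]
```

```bash
python3 -m creep '0 0 -4 0 0.06 0.01 0.01; 0 0 -4 0 0 0 0; 0 0 -4 -1 0 0 0; 0 0 -2.5 -3 0 0 0; 0 0 0 -2 0 0 0; 0 0 0 0 0 0 0'; python3 -c "
from h import *
st();print(go(-.065,.045,.135));print(tool()[2]['q'])"
```

```text
time_s: 12.62
eef_pos: [0.3701, -0.1901, 0.1913]
eef_rot: [-0.065, -0.704, -0.066, 0.705]
wrist_force: [-0.7, -0.5, 0.2]
opening: 0.0
t 12.625 mixer xy mm [-92.   48.7] z 191.3 F [-0.7 -0.5  0.2] Fm [-0.8 -0.3] open 0.0
x [-0.  0. -1.] y [-0.02 -1.   -0.  ] z [-1.    0.02  0.  ] 
[ 5.6  0.3 -2.7]
[-7.61205757e-01 -1.78403131e-01  1.99817309e+00 -4.24895175e-04
  1.32374556e+00  6.24013301e-01]
```

```bash
python3 -m creep '0 2.8 0.4 0 -0.02 0 0; 0 2.8 0 0 0 0 0; 0 0 0 -2 0 0 0; 0 0 0 -2 0 0 0; 0 0 0 -1.5 0 0 0; 0 0 0 -0.5 0 0 0; 0 0 0 -0.5 0 0 0; 0 0 0 -0.5 0 0 0';python3 - <<'E'
from h import *
import cv2
st()
p,d=ctrl.camera("scene");cv2.imwrite("pics/m.png",cv2.resize(p[140:250,210:330],None,fx=5,fy=5,interpolation=2))
E
```

```text
time_s: 13.62
eef_pos: [0.4389, -0.1816, 0.1332]
eef_rot: [-0.067, -0.702, -0.069, 0.706]
wrist_force: [-2.7, -0.6, 2.3]
opening: 0.005
t 13.625 mixer xy mm [-22.9  43.1] z 133.2 F [-2.7 -0.6  2.3] Fm [-2.8 -0.1] open 0.0
x [-0.01  0.   -1.  ] y [-0.01 -1.   -0.  ] z [-1.    0.01  0.01]
```

View pics/m.png

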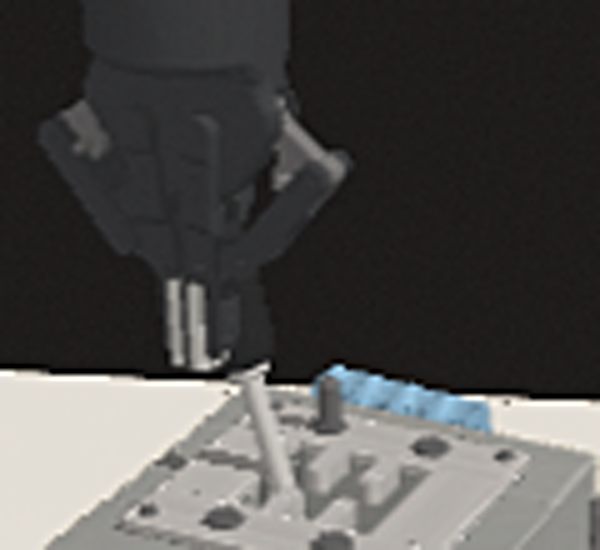

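Contact at 2.8 N, with the fingers behind the handle. Pushing on in small steps.

```bash
python3 -m creep '0 0 0 -0.5 0 0 0; 0 0 0 -0.5 0 0 0; 0 0 0 -0.4 0 0 0';python3 -c "
from h import *
st()";python3 -m creep '0 0 0 -0.4 0 0 0; 0 0 0 -0.4 0 0 0; 0 0 0 -0.4 0 0 0';python3 -c "
from h import *
st()"
```

```text
time_s: 14.05
eef_pos: [0.4531, -0.1788, 0.1333]
eef_rot: [-0.067, -0.702, -0.069, 0.706]
wrist_force: [-1.4, -0.3, 1.6]
opening: 0.002
t 14.05 mixer xy mm [-8.4 42.9] z 133.3 F [-1.4 -0.3  1.6] Fm [-1.5  0. ] open 0.0
x [-0.01  0.   -1.  ] y [-0.01 -1.   -0.  ] z [-1.    0.01  0.01] 
time_s: 14.42
eef_pos: [0.4654, -0.1763, 0.1328]
eef_rot: [-0.067, -0.701, -0.069, 0.706]
wrist_force: [-2.7, -0.8, -1.1]
opening: -0.001
t 14.425 mixer xy mm [ 4.1 42.9] z 132.8 F [-2.7 -0.8 -1.1] Fm [-2.8 -0.3] open -0.0
x [-0.01  0.   -1.  ] y [-0.01 -1.   -0.  ] z [-1.    0.01  0.01]
```

```bash
python3 -m creep '0 0 0 -0.3 0 0 0; 0 0 0 -0.3 0 0 0';python3 -c "
from h import *
st()";python3 -m creep '0 0 0 -0.2 0 0 0; 0 0 0 -0.2 0 0 0';python3 -c "
from h import *
st()"
```

```text
time_s: 14.68
eef_pos: [0.4714, -0.175, 0.1322]
eef_rot: [-0.067, -0.701, -0.069, 0.707]
wrist_force: [-2.2, -0.6, -1.7]
opening: -0.0
t 14.675 mixer xy mm [10.3 42.9] z 132.2 F [-2.2 -0.6 -1.7] Fm [-2.3 -0.2] open -0.0
x [-0.01  0.   -1.  ] y [-0.01 -1.   -0.  ] z [-1.    0.01  0.01] 
time_s: 14.92
eef_pos: [0.4753, -0.1741, 0.1319]
eef_rot: [-0.066, -0.701, -0.069, 0.707]
wrist_force: [-4.6, -1.3, -1.7]
opening: 0.002
t 14.925 mixer xy mm [14.2 43. ] z 131.9 F [-4.6 -1.3 -1.7] Fm [-4.7 -0.4] open 0.0
x [-0.01  0.   -1.  ] y [-0.01 -1.   -0.  ] z [-1.    0.01  0.01]
```

The force is rising at the predicted end position, so I'll give one last small push, back off and look.

```bash
python3 -m creep '0 0 0 -0.2 0 0 0; 0 0 0 0 0 0 0';python3 -c "
from h import *
st()";python3 -m creep '0 0 0 2 0 0 0; 0 0 0 4 0 0 0; 0 -2 0 4 0 0 0; 0 -3 3 2 0 0 0; 0 0 5 0 0 0 0; 0 0 5 0 0 0 0; 0 0 4 0 0 0 0; 0 0 0 0 0 0 0'; python3 - <<'E'
from h import *
import cv2
st()
p,d=ctrl.camera("top");cv2.imwrite("pics/n.png",cv2.resize(p[180:340,200:410],None,fx=3.7,fy=3.7,interpolation=2));np.save("pics/n.npy",d)
knob("pics/n.npy",box=.085)
p,d=ctrl.camera("scene");cv2.imwrite("pics/o.png",cv2.resize(p[130:330,180:380],None,fx=3,fy=3,interpolation=2))
E
```

```text
time_s: 15.18
eef_pos: [0.476, -0.1737, 0.1315]
eef_rot: [-0.066, -0.7, -0.069, 0.708]
wrist_force: [-5.3, -0.5, 2.6]
opening: -0.005
t 15.175 mixer xy mm [15.  43.2] z 131.5 F [-5.3 -0.5  2.6] Fm [-5.2  0.6] open -0.0
x [-0.01  0.01 -1.  ] y [-0.01 -1.   -0.01] z [-1.    0.01  0.01] 
time_s: 16.18
eef_pos: [0.3963, -0.3717, 0.1895]
eef_rot: [0.071, 0.706, 0.065, -0.702]
wrist_force: [0.3, 0.1, 0.5]
opening: -0.002
t 16.175 mixer xy mm [-103.2 -134.4] z 189.5 F [0.3 0.1 0.5] Fm [ 0.4 -0. ] open -0.0
x [ 0.01 -0.01 -1.  ] y [-0.01 -1.    0.01] z [-1.    0.01 -0.01] 
pics/n.npy 403 top mm [41.9 47.8] range top [27.3 33.4] [57.  63.6] z 186.8
```

View pics/n.png

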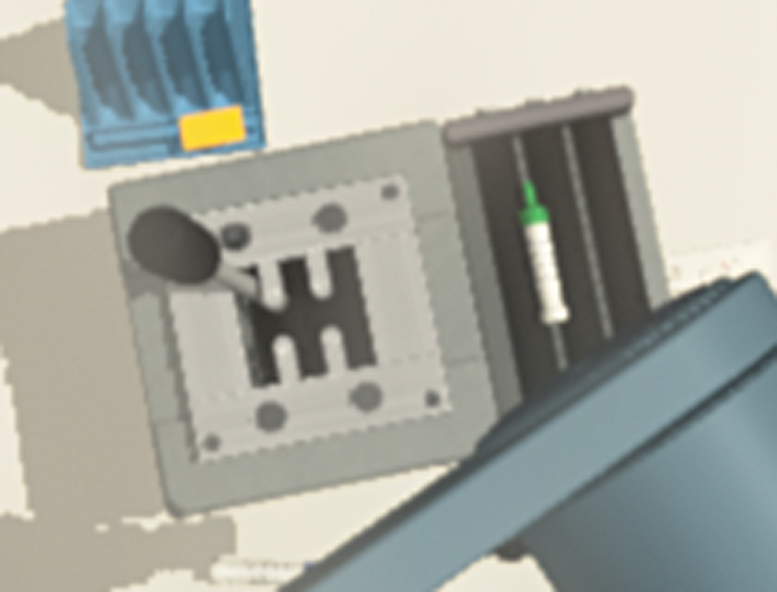

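View pics/o.png

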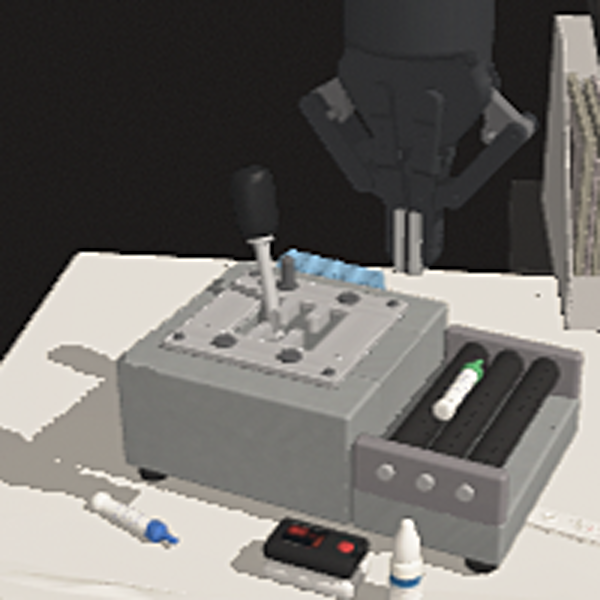

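```bash
python3 - <<'E'
from h import *
def bbox(kx,ky):
    kz=np.sqrt(.158**2-kx**2-ky**2);a=np.array([*(RM@[kx,ky]),kz]);a/=np.linalg.norm(a)
    e=np.cross(a,[0,0,1]);e/=np.linalg.norm(e);f=np.cross(a,e);c=np.array([*O,.02])+.158*a
    P=[]
    for t in np.linspace(0,6.28,60):
        for h,r in((-.025,.013),(-.02,.016),(.02,.016),(.025,.013)):P.append((proj("top",c+a*h+r*(e*np.cos(t)+f*np.sin(t)))-[200,180]+.36)*3.7)
    P=np.array(P);return np.round([P[:,0].min(),P[:,1].min(),P[:,0].max(),P[:,1].max()])
print("seen 128 206 221 287")
for k in((.040,.045),(.036,.042),(.033,.042),(.030,.045)):print(k,bbox(*k))
print(ctrl.get_obs()["wrist_force"])
E
```

```text
seen 128 206 221 287
(0.04, 0.045) [123. 200. 226. 290.]
(0.036, 0.042) [130. 208. 233. 296.]
(0.033, 0.042) [131. 215. 234. 302.]
(0.03, 0.045) [126. 223. 229. 309.]
[-0.28171538  0.57042088 -0.07093152]
```

The seen outline matches the model at (40, 45) mm, so the lever is fully home in the far left slot. The robot is clear of everything, so I'm handing in.

```bash
python3 -c "
from h import *
print(np.abs(tool()[2]['dq']).max());print(ctrl.hand_in())"
```

```text
0.032663711730142736
the job is handed in; nothing more can be done
None
```

The lever is in the far left corner slot, the one marked by the pin, and the job is handed in at about 16 s of the 51 s allowed. I used shut fingers throughout: near to neutral, left along the channel, then forward to the stop. The wrist readings taken during the pushes were 5–6 N at most.

**Lever position:** the last top view shows the handle's outline best matching a centre at about x +40, y +45 mm, which is fully home. A rougher depth estimate put it slightly lower, at about +37 / +42 mm, still inside the limits of 33 and 35 mm.

**Clearance:** the fingers were clear of everything and the wrist force was close to zero. The oximeter, dropper bottle, sample tube and rack looked unmoved by eye. I did not measure them, and the arm partly hid the cassette in the last picture.

**TCP mismatch:** the cameras showed the fingertips about 27 mm above the reported TCP, both at the start and with the fingers shut. I trusted the pictures and worked that much lower.

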